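# Clamp the test kiln's lid and hold a thermocouple centred in its port

### The job

Turn both black lid clamps of the small bench kiln clockwise to their end stops, so that each bar lines up with its red marks. Then take the orange-handled thermocouple probe out of the wooden holder and lower its rod upright through the middle of the port in the lid, never touching the kiln with the probe, until the red ring on the rod is level with the top of the lid. Finish while holding it there, still and centred in the port, and leave the cup, the bowl and the kiln prop where they are.

Things in the scene. Friction and masses are not known exactly. Their poses are not given: they have to be found in the camera images.
- kiln: bench test kiln, fixed to the table: a steel-jacketed box 230 x 230 mm with a cream firebrick lid whose top is flat and 150 mm above the table. Origin under its centre on the table, z up. The two clamps stand on the lid 85 mm from the centre along the kiln's +y (clamp_a) and -y (clamp_b).
- port (a point): centre of the mouth of the port in the middle of the lid, at the height of the lid's top (150 mm), lined in dark brown and framed by a flat dark brown ring 31 mm across. The port is a vertical round hole 22 mm in diameter through the 28 mm thick lid, with the empty chamber 92 mm deep under the lid.
- clamp_a (a joint): turn of the clamp on the kiln's +y side in rad: 0 fully loose, 1.35 at its end stop, growing clockwise seen from above. It starts between 0 and 0.3, and stays where it is left (friction about 0.06 N m). At the stop the bar lies along the kiln's x axis, in line with two red marks on the lid.
- clamp_b (a joint): the same for the clamp on the kiln's -y side (also clockwise, stop at 1.35 rad).
- clamp_a_grip (a point): point to grip clamp_a: on its vertical axis, 30 mm above the lid, 11 mm under the top of the bar. The grip bar is black with a white line on top, 46 mm long along this point's x axis, 12 mm thick along its y axis, 26 mm high (15 to 41 mm above the lid), on a stem 11 mm in diameter over a 56 x 50 x 3 mm steel plate; the point turns with it.
- clamp_b_grip (a point): the same point and axes on clamp_b.
- holder: wooden block 70 x 70 mm, 100 mm high, on a foot 100 x 100 x 10 mm, fixed to the table; origin under its centre. The probe's rod stands in the 16 mm hole in the middle of its top, 92 mm deep.
- probe: thermocouple probe, about 0.12 kg, standing upright and loose in the holder with its flange on the holder's top. Origin at the lower tip of the rod, z axis up along the rod to the handle. White rod 8 mm in diameter and 85 mm long, then a steel flange 30 mm in diameter and 4 mm thick, then an orange handle 20 x 20 mm in section (flats square to the probe's x and y axes) and 55 mm high, from 89 to 144 mm above the tip.
- tip (a point): lower tip of the probe's rod, on its axis.
- mark (a point): centre of the red ring round the rod, 55 mm above the tip; the ring is 4 mm high.
- handle (a point): point to grip the probe: on the axis of the orange handle, 118 mm above the tip, axes as the probe's.
- cup: bystander: clay cup, 76 mm across the rim, 62 mm high, standing beyond the holder; origin under its centre.
- bowl: bystander: terracotta bowl, 100 mm across, 45 mm high, near the far edge of the work; origin under its centre.
- prop: bystander: cream kiln prop, an upright cylinder 36 mm across and 75 mm high, on the robot's side of the holder; origin under its centre.
Things that resemble listed ones, but are neither listed nor needed, are in the scene too. There is more than one size of the probe; the job needs the smaller.

How it is judged:
By the outcome, as a careful person would: the job done as asked, in the order asked, and still so for the second after the job is handed in, while the arm keeps its last pose, push and grip.
It also fails if it takes over 72 s, if anything falls off the work surface, if the arm or the gripper's body presses on something with over 40 N, if the wrist force passes 120 N, or if a joint passes its speed limit or range.

### The arm

A 6-joint arm with a two-finger parallel gripper is mounted at the origin on the work surface. World frame = base frame: x ahead of the robot, y to its left, z up, the work surface at z = 0. Lengths are in mm, angles in rad, forces in N, time in s.
With the tool pointing down it reaches from about 275 to 1000 mm from the base axis. Payload 8.4 kg.
Tool frame: the origin (TCP) lies at the very end of the fingers, on their centre line; the grasp point (between the pads) lies behind it (r.grip_point_offset is the x of the grasp point in the tool frame, in mm); x points along the fingers, z is the direction in which the jaws open and shut, and the axes are right-handed (so a half turn about x gives the same grasp; the last joint's range is limited). The gripper opens to 85 mm and grips with 20 to 120 N. Pads are 22 mm wide; open, the fingers measure 114 mm over their backs; the gripper's body (76 mm by 85 mm) begins 54 mm behind the grasp point. The pads swing forward as they close: fully open they stand 13 mm farther back than shut.
Start: joints at [1.218, 0.353, 1.633, -0, 1.155, -0.002], TCP at [214.779, 586.939, 231.281] pointing down, gripper open.
Joint ranges: [-2.63, 2.63], [-0.92, 2.1], [0.06, 2.66], [-1.3, 4.44], [0, 2.69], [-3.02, 3.02]. Speed limits (rad/s): [2.22, 2.22, 2.79, 3.14, 3.14, 3.14].

### API

Orientations are given as [roll, pitch, yaw] about the fixed x, y, z axes, in that order (R = Rz(yaw) Ry(pitch) Rx(roll)).
In Python, from rig import r, vision, order gives the robot as it stands. The module is installed in compiled form; this text tells all that it offers.
- The arm moves only by the tool step_arm, never from a script. Its argument "rows" is a list of rows, each a list of 7 numbers: the shift along the world's x, y, z in mm, then the turn, a rotation vector about the world's x, y, z in rad, then the finger opening in mm, from 0 to 85.4. A call has exactly 8 rows; each row is the pose to reach, as a shift and turn from the pose measured when the call began; what a row does not reach only later rows make up. A row lasts 1/8 s, in which the tool goes at most 62.5 mm and 10.7 degrees, less where a joint would pass 70% of its speed; a pose out of reach is approached as far as the arm can. A call with a gripper value outside its range is refused whole. The fingers move at their own pace and stop on an object; "force" is the grip in N (left out, the last holds). Time passes only in rows, so rows that repeat a pose let the fingers close, or fill a call up. It gives the time, the measured TCP pose, the force and the opening at its end, in the units of the state.
- r.sense(): the state, without advancing time (a new reading comes with each control period).
- vision.grab_frame(name): name is "scene" or "top" or "wrist"; returns (picture, depth): 384x512x3 uint8, red, green, blue; 384x512 float32, mm along the optical axis (not along the pixel's ray), 0 where there is no reading.
- vision.camera_info(name): a dict with "K" (3x3 intrinsics, pixels), "distortion" ([k1, k2, p1, p2, k3] as OpenCV has them; the pictures are not rectified), "origin" and "attitude" of the camera in the world; the wrist camera has in their place "tool_from_camera" (4x4, takes a point from camera to tool coordinates, whose origin is the TCP and whose axes are the tool frame's). Camera axes: x right, y down, z forward; pixel columns grow to the right and rows downward; lengths in mm; the calibration is good to about 2 mm. A picture is of the moment at which its call begins: read the wrist's pose just before it. camera_info takes no time and is no camera call.
- order.sign_off(): hands the job in, once; it reports no verdict.
The state is a dict: "clock": time; "qpos": joint angles; "qvel": joint speeds; "joint_efforts": joint torques, N m; "eef_pos": TCP position; "tcp_rot": TCP orientation; "contact_force": force on the tool from outside, world axes, zero at the start; "wrist_torque": the same for the moment, N m; "opening": opening from 0.0 (shut) to 1.0 (fully open).
Only numpy, scipy, OpenCV 4.12 (cv2) and the standard library are available. Lean on these libraries where they do the work, as an engineer would, in place of code of your own. Each camera call takes 0.05 s, during which the arm holds its last target.

## Working session

There is one attempt and no reset: what is moved stays moved. The work goes in short steps, Python scripts to look and compute and a tool call to move; the robot and the scene stay as the last step left them, time stands still between calls to the robot, and variables do not carry over. Pictures are saved under pics/ and viewed, and the job is handed in when it is done.

Besides the shell and the picture viewer there is one more tool, called after "Emit:" as name([rows], argument=value, ...), one row to a line, values as JSON. step_arm: Moves the arm, as the interface text tells. Its arguments: {"type":"object","properties":{"rows":{"type":"array"},"force":{"type":"number"}},"required":["rows"]}

```bash
mkdir -p pics; ls; python3 - <<'E'
from rig import r, vision, order
import cv2,pickle
s=r.sense();print(s, r.grip_point_offset)
D={}
for n in("scene","top","wrist"):
    p,d=vision.grab_frame(n);i=vision.camera_info(n);print(n,i)
    D[n]=(p,d,i);cv2.imwrite(f"pics/{n}0.png",p[:,:,::-1])
D['s']=s
pickle.dump(D,open("d0.pkl","wb"))
E
```

```text
pics
{'clock': 0.0, 'qpos': array([ 1.21759342e+00,  3.53645568e-01,  1.63416259e+00, -2.57900922e-05,
        1.15517865e+00, -2.36750963e-03]), 'qvel': array([-0.00086974, -0.00102928,  0.0008954 , -0.0002034 , -0.00031347,
       -0.00050137]), 'joint_efforts': array([ 3.53494454e-05, -6.05241323e+01, -3.42077458e+01,  2.54903989e-04,
        9.02288826e-03,  3.44624894e-06]), 'eef_pos': array([214.6220401 , 586.47719037, 230.55111027]), 'tcp_rot': array([-3.12704827,  1.56940198, -1.90707691]), 'contact_force': array([0.70784154, 0.73862357, 0.02181231]), 'wrist_torque': array([ 0.04067693,  0.00577542, -0.0085399 ]), 'opening': 0.9994127349890493} -18.700000000000003
scene {'K': array([[403.12028549,   0.        , 253.42878063],
       [  0.        , 403.12028549, 191.49919698],
       [  0.        ,   0.        ,   1.        ]]), 'distortion': array([-0.00440853,  0.        ,  0.        ,  0.        ,  0.        ]), 'origin': array([ 816.12746492, -428.22320636,  849.09923177]), 'attitude': array([-2.56527489, -0.01525031,  0.54509682])}
top {'K': array([[446.4045686 ,   0.    
[... 248 characters left out ...]
1.19047021, 1190.71390738]), 'attitude': array([-2.94954645,  0.025079  , -1.57661629])}
wrist {'K': array([[336.27615001,   0.        , 259.99622384],
       [  0.        , 336.27615001, 188.33259043],
       [  0.        ,   0.        ,   1.        ]]), 'distortion': array([0.02166267, 0.        , 0.        , 0.        , 0.        ]), 'tool_from_camera': array([[ 3.52353581e-04, -2.64165449e-01,  9.64477315e-01,
        -1.42141381e+02],
       [-2.74624535e-04, -9.64477364e-01, -2.64165362e-01,
         6.64173939e+01],
       [ 9.99999900e-01, -1.71789523e-04, -4.12383366e-04,
        -5.05926990e-01],
       [ 0.00000000e+00,  0.00000000e+00,  0.00000000e+00,
         1.00000000e+00]])}
```

View pics/top0.png

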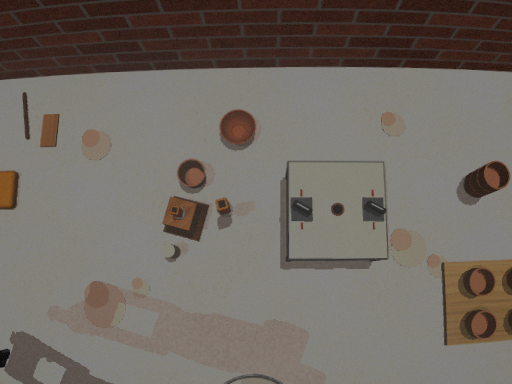

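View pics/scene0.png

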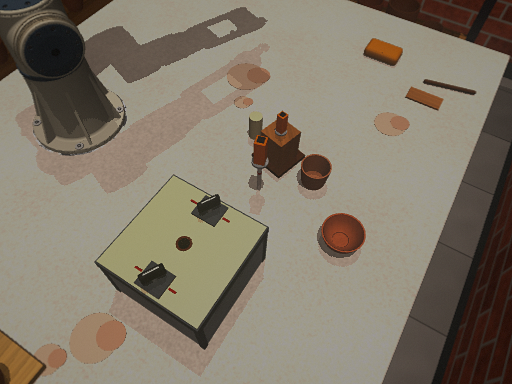

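View pics/wrist0.png

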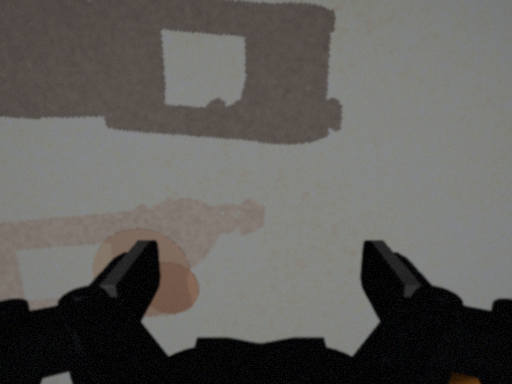

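```bash
cat > h.py <<'E'
import numpy as np,cv2,pickle
from scipy.spatial.transform import Rotation as R
def cam(i,s=None):
    if 'origin' in i: return R.from_euler('xyz',i['attitude']).as_matrix(),np.array(i['origin'])
    Rt=R.from_euler('xyz',s['tcp_rot']).as_matrix();T=i['tool_from_camera']
    return Rt@T[:3,:3],Rt@T[:3,3]+s['eef_pos']
def ray(i,px,s=None):
    A,o=cam(i,s);u=cv2.undistortPoints(np.array(px,float).reshape(-1,1,2),i['K'],i['distortion'])[:,0]
    return np.c_[u,np.ones(len(u))]@A.T,o
def atz(i,px,z,s=None):
    d,o=ray(i,px,s);return o+d*((z-o[2])/d[:,2])[:,None]
def atd(i,px,dep,s=None):
    d,o=ray(i,px,s);px=np.array(px).reshape(-1,2);return o+d*dep[px[:,1].astype(int),px[:,0].astype(int)][:,None]
def cloud(i,dep,s=None):
    h,w=dep.shape;g=np.stack(np.meshgrid(np.arange(w),np.arange(h)),-1).reshape(-1,2)
    return atd(i,g,dep,s).reshape(h,w,3)
def proj(i,P,s=None):
    A,o=cam(i,s);q=(np.atleast_2d(P)-o)@A
    return cv2.projectPoints(q,np.zeros(3),np.zeros(3),i['K'],i['distortion'])[0][:,0]
def crop(p,x0,x1,y0,y1,k,f):
    cv2.imwrite(f,cv2.resize(p[y0:y1,x0:x1,::-1],None,fx=k,fy=k,interpolation=cv2.INTER_CUBIC))
E
python3 - <<'E'
from h import *
D=pickle.load(open('d0.pkl','rb'))
p,d,i=D['top']
crop(p,275,400,150,270,6,'pics/t_k.png');crop(p,150,250,150,270,5,'pics/t_h.png')
p2,d2,i2=D['scene'];crop(p2,225,345,95,215,5,'pics/s_h.png')
C=cloud(i,d)
for n,u,v in [('lid',330,180),('table',250,250),('port',337,209),('corners',288,163),('',384,163),('',386,259),('',288,260),('holder',178,212),('p2',222,205),('bowl',238,127)]:
    print(n,C[v,u].round(1))
E
```

```text
lid [ 605.6 -191.   151.4]
table [450.3   6.4  -1. ]
port [ 552.7 -223.3   35.8]
corners [649.  -91.7 148.9]
 [ 6.85e+02 -3.66e+02 -2.00e-01]
 [ 416.3 -318.   146. ]
 [419.9 -90.2  88.1]
holder [530.5 169.1 161.3]
p2 [542.   62.4 188.5]
bowl [790.8  38.6   7.2]
```

View pics/t_k.png

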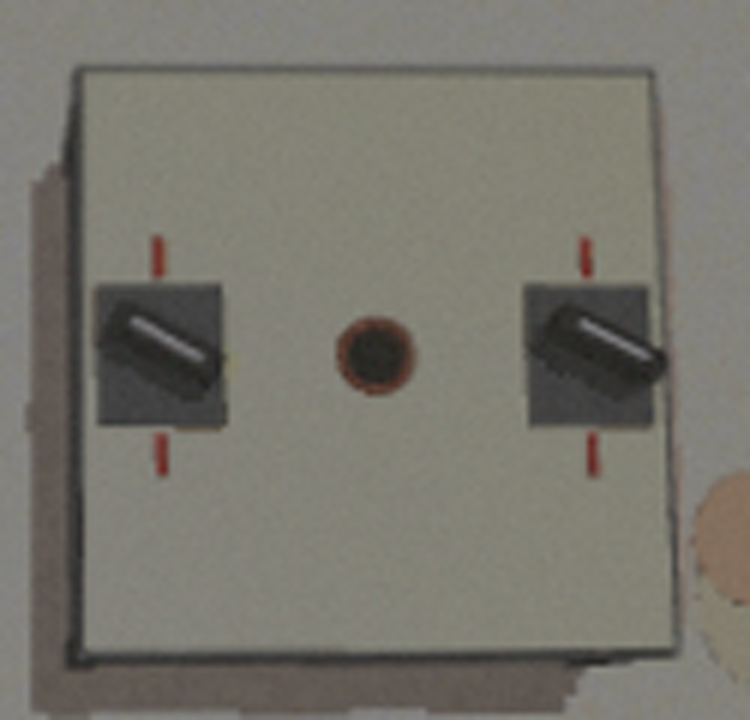

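View pics/t_h.png

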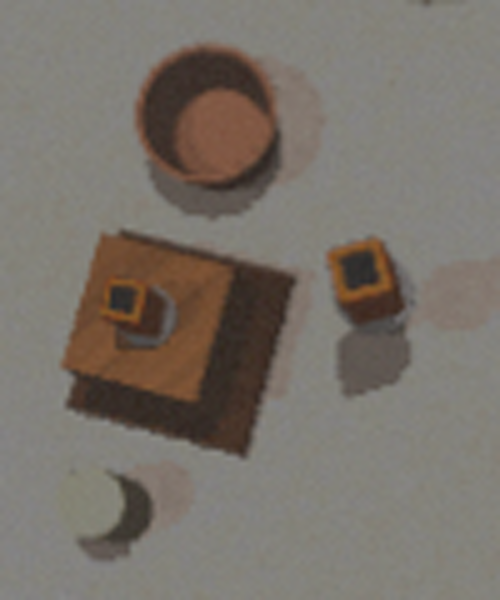

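View pics/s_h.png

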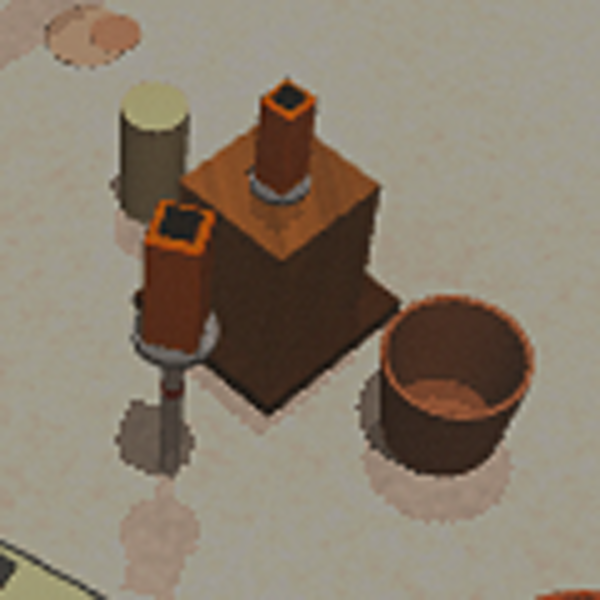

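```bash
python3 - <<'E'
from h import *
D=pickle.load(open('d0.pkl','rb'))
p,d,i=D['top'];p2,d2,i2=D['scene']
f=lambda x,y:(275+(x-2.5)/6,150+(y-2.5)/6)
P=atz(i,[f(376,356),f(158,258),f(161,455),f(586,258),f(593,455)],150);print(P.round(1))
print('port resid', (P[1:]).mean(0))
W=atz(i,[f(135,320),f(203,360),f(585,317),f(655,355)],191);print(W.round(1))
for a,b in ((0,1),(2,3)):print((W[a]+W[b])/2,np.degrees(np.arctan2(*(W[a]-W[b])[1::-1])))
for a,b in ((1,2),(3,4)):print((P[a]+P[b])/2,np.degrees(np.arctan2(*(P[a]-P[b])[1::-1])))
# scene cam port: pixel approx
print('port scene',atz(i2,[(184,243)],150).round(1))
# holder
g=lambda x,y:(150+(x-2)/5,150+(y-2)/5)
H=atz(i,[g(103,235),g(235,268),g(198,402),g(64,368)],100);print(H.round(1),H.mean(0))
for k in range(4):
    e=H[(k+1)%4]-H[k];print(np.degrees(np.arctan2(e[1],e[0])),np.linalg.norm(e))
q=lambda x,y:(225+(x-2)/5,95+(y-2)/5)
# handle top z = 100-85+... flange on holder: tip z=15, top 159
print('handle top',atz(i,[g(123,300)],159),atz(i2,[q(288,98)],159))
Q=atz(i,[g(107,278),g(146,285),g(137,322),g(101,313)],159);print(Q.round(1),Q.mean(0))
H2=atz(i2,[q(183,185),q(380,185),q(282,258)],100);print(H2.round(1),(H2[0]+H2[1])/2)
print('big',atz(i,[g(360,268)],190))
print('prop',atz(i,[g(88,503)],75),'cup',atz(i,[g(205,115)],62))
E
```

```text
[[ 535.9 -205.9  150. ]
 [ 576.1 -120.9  150. ]
 [ 497.9 -120.2  150. ]
 [ 574.2 -291.7  150. ]
 [ 495.5 -290.5  150. ]]
port resid [ 535.91470138 -205.82447048  150.        ]
[[ 544.7 -108.4  191. ]
 [ 529.1 -133.8  191. ]
 [ 543.8 -280.2  191. ]
 [ 528.8 -306.6  191. ]]
[ 536.87653024 -121.11011089  191.        ] 58.44054804707771
[ 536.29446103 -293.4339177   191.        ] 60.40023818479174
[ 536.97358764 -120.5355457   150.        ] -0.4701983296606441
[ 534.85581511 -291.11339526  150.        ] -0.9064370451593919
port scene [[ 537.9 -203.9  150. ]]
[[578.6 202.6 100. ]
 [561.2 135.2 100. ]
 [494.3 152.5 100. ]
 [511.4 220.5 100. ]] [536.37191208 177.69854228 100.        ]
-104.42871129204137 69.59871955831858
165.49661258449342 69.14021503822008
75.8273052368447 70.10448586382539
-14.9196946078225 69.45595549062335
handle top [[536.61635912 178.87092379 159.        ]] [[538.00316614 180.40935076 159.        ]]
[[547.2 186.9 159. ]
 [543.7 168.  159. ]
 [526.1 171.9 159. ]
 [530.5 189.3 159. ]] [536.86788437 179.01051994 159.        ]
[[498.7 154.  100. ]
 [581.  205.4 100. ]
 [562.5 139.5 100. ]] [539.83892188 179.74216596 100.        ]
big [[545.88132798  63.17670429 190.        ]]
prop [[445.85503314 212.27716679  75.        ]] cup [[648.72386808 158.85574944  62.        ]]
```

```bash
cat > st.py <<'E'
from h import *
from rig import r
def st():
    s=r.sense();M=R.from_euler('xyz',s['tcp_rot']).as_matrix()
    print('t',round(s['clock'],2),'tcp',s['eef_pos'].round(1),'q',s['qpos'].round(3),'x',M[:,0].round(4),'jaw',round(float(np.degrees(np.arctan2(M[1,2],M[0,2]))),2),'F',s['contact_force'].round(1),'T',s['wrist_torque'].round(2),'op',round(s['opening']*85.4,1))
    return s
E
python3 -c "from st import *; st()"
```

```text
t 0.15 tcp [214.6 586.6 230.7] q [ 1.218  0.354  1.634  0.     1.155 -0.002] x [-4.e-04 -1.e-03 -1.e+00] jaw 69.9 F [ 0.5 -0.  -0.2] T [-0.03  0.03 -0.03] op 85.7
```

Emit:
step_arm([
  [20, -45, 15, 0, 0, -0.11, 60],
  [40, -90, 30, 0, 0, -0.22, 60],
  [60, -135, 45, 0, 0, -0.33, 60],
  [80, -180, 60, 0, 0, -0.44, 60],
  [100, -225, 75, 0, 0, -0.55, 60],
  [120, -270, 75, 0, 0, -0.66, 60],
  [140, -315, 75, 0, 0, -0.77, 60],
  [160, -360, 75, 0, 0, -0.88, 60],
], force=60)

```text
clock: 1.15
eef_pos: [374.9, 225.1, 305.8]
tcp_rot: [3.071, 1.57, -2.876]
contact_force: [1.4, -0.4, 0.1]
opening: 0.704
```

```bash
python3 -c "from st import *; st()"
```

```text
t 1.15 tcp [374.9 225.1 305.8] q [ 0.537 -0.021  1.918  0.     1.246  0.2  ] x [-8.e-04 -2.e-04 -1.e+00] jaw 19.29 F [ 1.4 -0.4  0.1] T [ 0.07 -0.02 -0.04] op 60.1
```

Emit:
step_arm([
  [23, -49, 0, 0, 0, -0.127, 60],
  [46, -99, 0, 0, 0, -0.254, 60],
  [69, -148, 0, 0, 0, -0.381, 60],
  [92, -198, 0, 0, 0, -0.508, 60],
  [116, -247, 0, 0, 0, -0.635, 60],
  [139, -297, 0, 0, 0, -0.761, 60],
  [162, -346, 0, 0, 0, -0.888, 60],
  [162, -346, 0, 0, 0, -0.888, 60],
])

```text
clock: 2.15
eef_pos: [537.8, -124.0, 305.2]
tcp_rot: [-2.379, 1.57, -2.936]
contact_force: [-0.4, 0.7, -1.5]
opening: 0.697
```

```bash
cat > w.py <<'E'
from st import *
from rig import vision
import sys
def shot(n,tag):
    s=st();p,d=vision.grab_frame(n);i=vision.camera_info(n)
    pickle.dump((p,d,i,s),open(tag+'.pkl','wb'));cv2.imwrite(f'pics/{tag}.png',p[:,:,::-1])
    return p,d,i,s
if __name__=='__main__': shot(sys.argv[1],sys.argv[2])
E
python3 w.py wrist w1
```

```text
t 2.15 tcp [ 537.8 -124.   305.2] q [-0.229  0.175  1.704 -0.     1.264  0.327] x [-9.e-04 -2.e-04 -1.e+00] jaw -31.87 F [-0.4  0.7 -1.5] T [0.04 0.02 0.02] op 59.5
```

View pics/w1.png

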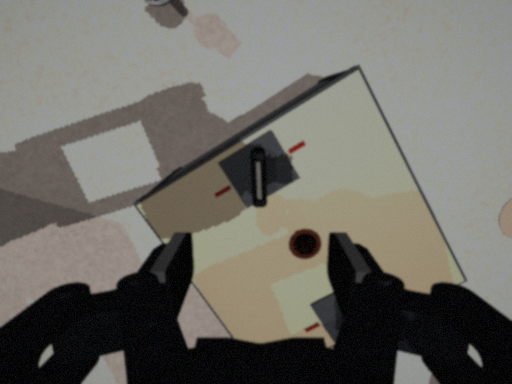

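```bash
python3 - <<'E'
from h import *
p,d,i,s=pickle.load(open('w1.pkl','rb'))
crop(p,200,340,120,260,5,'pics/w1c.png')
hsv=cv2.cvtColor(p,cv2.COLOR_RGB2HSV)
W=atz(i,[(257.5,153),(260.5,203)],191,s);print(W.round(1),W.mean(0))
P=atz(i,[(305,243),(297,147),(222,191)],150,s);print(P.round(1))
E
```

```text
[[ 549.3 -102.7  191. ]
 [ 530.  -138.1  191. ]] [ 539.65075514 -120.37634308  191.        ]
[[ 538.  -206.   150. ]
 [ 578.  -122.2  150. ]
 [ 499.1 -120.8  150. ]]
```

View pics/w1c.png

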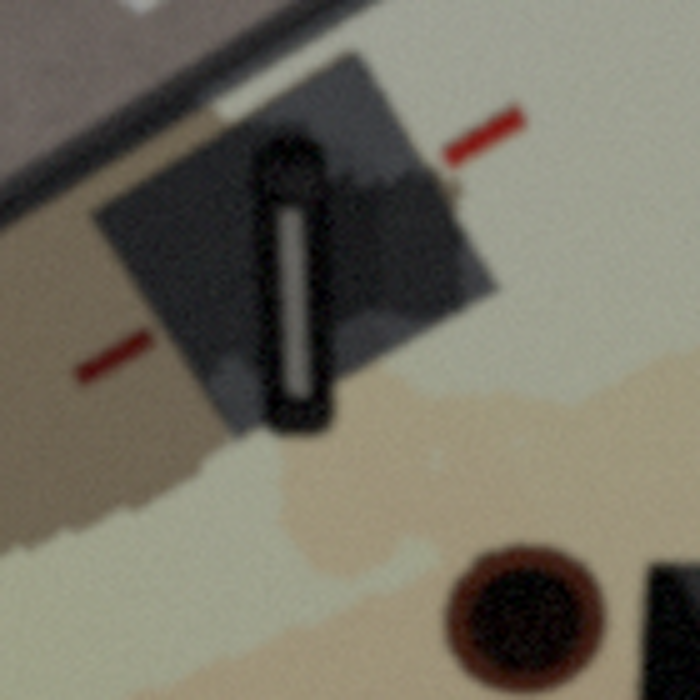

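Emit:
step_arm([
  [0, 3, -30, 0, 0, 0.03, 50],
  [0, 3, -60, 0, 0, 0.03, 50],
  [0, 3, -90, 0, 0, 0.03, 50],
  [0, 3, -120, 0, 0, 0.03, 50],
  [0, 3, -135, 0, 0, 0.03, 50],
  [0, 3, -142, 0, 0, 0.03, 50],
  [0, 3, -142, 0, 0, 0.03, 50],
  [0, 3, -142, 0, 0, 0.03, 8],
], force=60)

```text
clock: 3.2
eef_pos: [537.6, -119.3, 164.1]
tcp_rot: [2.714, 1.57, 2.191]
contact_force: [-0.1, 0.2, 0.3]
opening: 0.391
```

Emit:
step_arm([
  [0, 0, 0, 0, 0, 0, 8],
  [0, 0, 0, 0, 0, 0, 8],
  [0, 0, 0, 0, 0, 0, 8],
  [0, 0, 0, 0, 0, 0, 8],
  [0, 0, 0, 0, 0, 0, 8],
  [0, 0, 0, 0, 0, 0, 8],
  [0, 0, 0, 0, 0, 0, 8],
  [0, 0, 0, 0, 0, 0, 8],
], force=60)

```text
clock: 4.2
eef_pos: [538.6, -119.7, 165.0]
tcp_rot: [0.323, 1.569, -0.2]
contact_force: [1.8, -2.3, 5.2]
opening: 0.127
```

```bash
python3 -c "from st import *; st()"
```

```text
t 4.2 tcp [ 538.6 -119.7  165. ] q [-0.221  0.314  1.855  0.     0.971  0.302] x [ 2.1e-03 -4.0e-04 -1.0e+00] jaw -29.99 F [ 1.8 -2.3  5.2] T [-0.27 -0.17  0.05] op 10.9
```

Emit:
step_arm([
  [0, 0, 0, 0, 0, -0.16, 8],
  [0, 0, 0, 0, 0, -0.32, 8],
  [0, 0, 0, 0, 0, -0.48, 8],
  [0, 0, 0, 0, 0, -0.64, 8],
  [0, 0, 0, 0, 0, -0.8, 8],
  [0, 0, 0, 0, 0, -0.96, 8],
  [0, 0, 0, 0, 0, -1.06, 8],
  [0, 0, 0, 0, 0, -1.06, 8],
])

```text
clock: 5.2
eef_pos: [539.2, -120.6, 165.1]
tcp_rot: [0.531, 1.567, -1.054]
contact_force: [3.4, -5.5, -1.9]
opening: 0.129
```

```bash
python3 -c "from st import *; st()"
```

```text
t 5.2 tcp [ 539.2 -120.6  165.1] q [-0.221  0.315  1.853 -0.003  0.971  1.366] x [ 0.0019 -0.0033 -1.    ] jaw -90.8 F [ 3.4 -5.5 -1.9] T [-0.71 -0.53  0.01] op 11.0
```

Emit:
step_arm([
  [0, 0, 0, 0, 0, -0.02, 8],
  [0, 0, 0, 0, 0, -0.04, 8],
  [0, 0, 0, 0, 0, -0.05, 8],
  [0, 0, 0, 0, 0, -0.06, 8],
  [0, 0, 0, 0, 0, -0.06, 8],
  [0, 0, 0, 0, 0, -0.06, 8],
  [0, 0, 0, 0, 0, -0.06, 8],
  [0, 0, 0, 0, 0, -0.06, 8],
])

```text
clock: 6.2
eef_pos: [539.3, -120.6, 165.1]
tcp_rot: [0.536, 1.567, -1.108]
contact_force: [2.0, -3.8, -0.2]
opening: 0.125
```

```bash
python3 -c "from st import *; st()"
```

```text
t 6.2 tcp [ 539.3 -120.6  165.1] q [-0.221  0.315  1.853 -0.004  0.971  1.426] x [ 0.0018 -0.0036 -1.    ] jaw -94.22 F [ 2.  -3.8 -0.2] T [-0.43 -0.35  1.49] op 10.7
```

Emit:
step_arm([
  [0, 0, 0, 0, 0, 0, 45],
  [0, 0, 0, 0, 0, 0, 45],
  [0, 0, 0, 0, 0, 0, 45],
  [0, 0, 0, 0, 0, 0, 45],
  [0, 0, 25, 0, 0, 0, 50],
  [0, 0, 60, 0, 0, 0, 50],
  [0, 0, 100, 0, 0, 0, 50],
  [0, -20, 135, 0, 0, 0.12, 50],
])

```text
clock: 7.2
eef_pos: [539.3, -140.0, 301.7]
tcp_rot: [0.704, 1.567, -0.817]
contact_force: [0.6, -0.4, -0.4]
opening: 0.585
```

```bash
python3 -c "from st import *; st()"
```

```text
t 7.2 tcp [ 539.3 -140.   301.7] q [-0.255  0.184  1.701 -0.002  1.254  1.267] x [ 0.0028 -0.003  -1.    ] jaw -87.16 F [ 0.6 -0.4 -0.4] T [0.01 0.   0.04] op 49.9
```

Emit:
step_arm([
  [0, -22, 0, 0, 0, 0.15, 55],
  [-1, -44, 0, 0, 0, 0.3, 55],
  [-1, -66, 0, 0, 0, 0.45, 55],
  [-1, -88, 0, 0, 0, 0.6, 55],
  [-2, -110, 0, 0, 0, 0.75, 55],
  [-2, -132, 0, 0, 0, 0.9, 55],
  [-2, -152, 0, 0, 0, 1.015, 55],
  [-2, -152, 0, 0, 0, 1.015, 55],
])

```text
clock: 8.2
eef_pos: [537.1, -292.9, 301.4]
tcp_rot: [0.755, 1.567, 0.247]
contact_force: [-0.4, -0.1, 0.4]
opening: 0.644
```

```bash
python3 w.py wrist w2
```

```text
t 8.2 tcp [ 537.1 -292.9  301.4] q [-0.503  0.274  1.586  0.003  1.279  0.004] x [ 3.7e-03  9.0e-04 -1.0e+00] jaw -29.1 F [-0.4 -0.1  0.4] T [0.   0.05 0.01] op 55.0
```

View pics/w2.png

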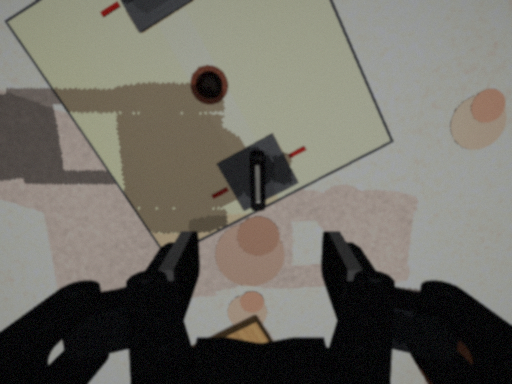

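```bash
python3 - <<'E'
from h import *
p,d,i,s=pickle.load(open('w2.pkl','rb'))
P=atz(i,[(209,84),(297,152),(220,192)],150,s);print(P.round(1),P[1:].mean(0))
E
```

```text
[[ 537.9 -206.   150. ]
 [ 575.7 -292.3  150. ]
 [ 497.9 -290.7  150. ]] [ 536.79210837 -291.45786776  150.        ]
```

Emit:
step_arm([
  [0, 1, -30, 0, 0, 0, 50],
  [0, 1, -60, 0, 0, 0, 50],
  [0, 1, -90, 0, 0, 0, 50],
  [0, 1, -120, 0, 0, 0, 50],
  [0, 1, -132, 0, 0, 0, 50],
  [0, 1, -137, 0, 0, 0, 50],
  [0, 1, -138, 0, 0, 0, 50],
  [0, 1, -138, 0, 0, 0, 8],
])

```text
clock: 9.25
eef_pos: [537.7, -291.3, 164.4]
tcp_rot: [0.648, 1.566, 0.138]
contact_force: [0.2, 0.2, -0.8]
opening: 0.382
```

Emit:
step_arm([
  [0, 0, 0, 0, 0, 0, 8],
  [0, 0, 0, 0, 0, 0, 8],
  [0, 0, 0, 0, 0, 0, 8],
  [0, 0, 0, 0, 0, 0, 8],
  [0, 0, 0, 0, 0, 0, 8],
  [0, 0, 0, 0, 0, 0, 8],
  [0, 0, 0, 0, 0, 0, 8],
  [0, 0, 0, 0, 0, 0, 8],
])

```text
clock: 10.25
eef_pos: [536.6, -290.6, 165.2]
tcp_rot: [1.078, 1.567, 0.568]
contact_force: [-7.0, 4.3, 8.5]
opening: 0.125
```

```bash
python3 -c "from st import *; st()"
```

```text
t 10.25 tcp [ 536.6 -290.6  165.2] q [-0.501  0.398  1.727  0.004  1.015  0.007] x [ 0.003   0.0019 -1.    ] jaw -29.2 F [-7.   4.3  8.5] T [0.67 1.03 0.01] op 10.6
```

Emit:
step_arm([
  [0, 0, 0, 0, 0, -0.16, 8],
  [0, 0, 0, 0, 0, -0.32, 8],
  [0, 0, 0, 0, 0, -0.48, 8],
  [0, 0, 0, 0, 0, -0.64, 8],
  [0, 0, 0, 0, 0, -0.8, 8],
  [0, 0, 0, 0, 0, -0.96, 8],
  [0, 0, 0, 0, 0, -1.08, 8],
  [0, 0, 0, 0, 0, -1.1, 8],
])

```text
clock: 11.25
eef_pos: [536.5, -290.8, 165.4]
tcp_rot: [0.944, 1.567, -0.665]
contact_force: [-0.4, -1.0, -2.5]
opening: 0.125
```

```bash
python3 -c "from st import *; st()"
```

```text
t 11.25 tcp [ 536.5 -290.8  165.4] q [-4.990e-01  3.970e-01  1.729e+00 -1.000e-03  1.013e+00  1.110e+00] x [ 0.003  -0.0024 -1.    ] jaw -92.17 F [-0.4 -1.  -2.5] T [-0.14  0.05  0.79] op 10.7
```

Stop torque is appearing (0.79 N m); press a little more.

Emit:
step_arm([
  [0, 0, 0, 0, 0, -0.02, 8],
  [0, 0, 0, 0, 0, -0.03, 8],
  [0, 0, 0, 0, 0, -0.04, 8],
  [0, 0, 0, 0, 0, -0.04, 8],
  [0, 0, 0, 0, 0, -0.04, 8],
  [0, 0, 0, 0, 0, -0.04, 8],
  [0, 0, 0, 0, 0, -0.04, 8],
  [0, 0, 0, 0, 0, -0.04, 8],
])

```text
clock: 12.25
eef_pos: [536.5, -290.8, 165.4]
tcp_rot: [0.947, 1.567, -0.702]
contact_force: [-0.1, 0.9, -0.8]
opening: 0.131
```

```bash
python3 -c "from st import *; st()"
```

```text
t 12.25 tcp [ 536.5 -290.8  165.4] q [-4.990e-01  3.970e-01  1.728e+00 -1.000e-03  1.013e+00  1.150e+00] x [ 0.0029 -0.0025 -1.    ] jaw -94.46 F [-0.1  0.9 -0.8] T [-0.04  0.13  1.55] op 11.2
```

Emit:
step_arm([
  [0, 0, 0, 0, 0, 0, 45],
  [0, 0, 0, 0, 0, 0, 45],
  [0, 0, 0, 0, 0, 0, 45],
  [0, 0, 0, 0, 0, 0, 45],
  [0, 0, 25, 0, 0, 0, 50],
  [0, 0, 60, 0, 0, 0, 50],
  [0, 0, 100, 0, 0, 0, 50],
  [0, 20, 135, 0, 0, 0.14, 60],
])

```text
clock: 13.25
eef_pos: [536.6, -271.4, 301.9]
tcp_rot: [0.928, 1.566, -0.58]
contact_force: [-0.0, 0.0, -0.4]
opening: 0.702
```

Emit:
step_arm([
  [0, 45, 5, 0, 0, 0.12, 70],
  [0, 90, 5, 0, 0, 0.24, 70],
  [0, 135, 5, 0, 0, 0.36, 70],
  [0, 180, 5, 0, 0, 0.48, 70],
  [0, 225, 5, 0, 0, 0.6, 70],
  [0, 270, 5, 0, 0, 0.72, 70],
  [0, 315, 5, 0, 0, 0.84, 70],
  [0, 360, 5, 0, 0, 0.96, 70],
])

```text
clock: 14.25
eef_pos: [536.4, 90.0, 307.0]
tcp_rot: [0.919, 1.566, 0.375]
contact_force: [0.3, -1.0, -0.0]
opening: 0.819
```

```bash
python3 w.py top t2; python3 -c "
from h import *
p=pickle.load(open('t2.pkl','rb'))[0];crop(p,275,400,150,270,6,'pics/t2_k.png')"
```

```text
t 14.25 tcp [536.4  90.  307. ] q [1.630e-01 1.570e-01 1.721e+00 1.000e-03 1.258e+00 7.060e-01] x [ 0.0048  0.0019 -1.    ] jaw -31.16 F [ 0.3 -1.  -0. ] T [ 0.01 -0.05  0.  ] op 69.9
```

View pics/t2_k.png

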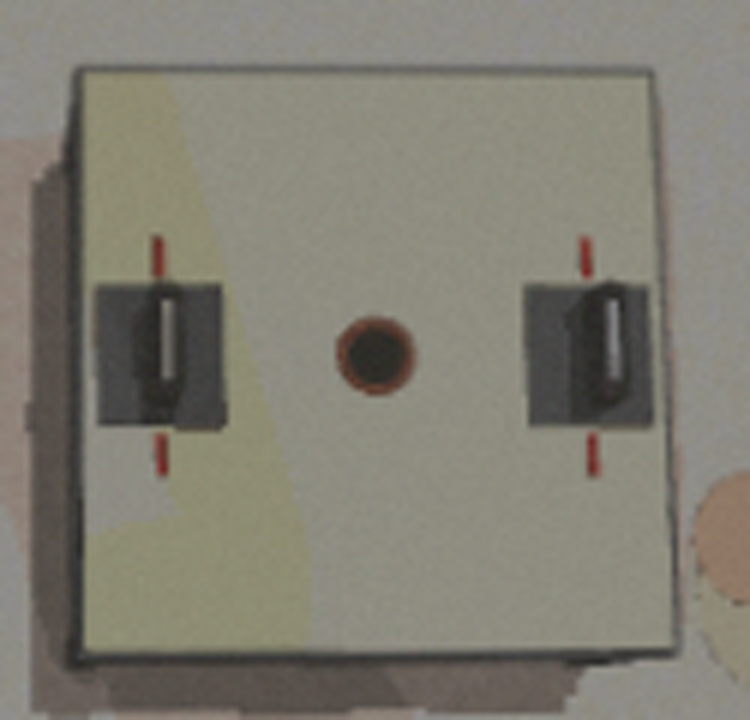

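```bash
python3 - <<'E'
from h import *
p,d,i,s=pickle.load(open('t2.pkl','rb'))
g=p.astype(float).min(2)
for nm,(x0,x1,y0,y1) in {'a':(298,308,194,220),'b':(371,381,194,220)}.items():
    sub=g[y0:y1,x0:x1]; ys=[];xs=[]
    for y in range(200-y0,213-y0):
        w=np.clip(sub[y]-55,0,None); 
        if w.max()>20: xs.append((w*np.arange(x0,x1)).sum()/w.sum());ys.append(y+y0)
    print(nm,np.round(xs,1))
    W=atz(i,np.c_[xs,ys],191);k=np.polyfit(W[:,0],W[:,1],1);print(nm,len(xs),np.degrees(np.arctan(k[0])),W.mean(0))
r=p.astype(int);m=(r[...,0]-r[...,1]>40)
for nm,(x0,x1) in {'a':(296,308),'b':(368,380)}.items():
    v,u=np.nonzero(m[185:235,x0:x1]);W=atz(i,np.c_[u+x0,v+185],150);k=np.polyfit(W[:,0],W[:,1],1);print('marks',nm,len(u),np.degrees(np.arctan(k[0])),W.mean(0))
E
```

```text
a [302.7 303.  303.3 303.2 303.3 303.2 303.1 303.2 303.4 303.1 303.3 303.
 303.3]
a 13 -0.2899149441721047 [ 537.44414235 -122.02263534  191.        ]
b [377.2 377.1 377.2 377.2 377.2 377.2 377.1 377.2 377.2 377.3 377.2 377.3
 377.2]
b 13 -2.522843605333465 [ 535.36734421 -291.71166628  191.        ]
marks a 18 -0.48588946113095305 [ 523.88002627 -120.62382461  150.        ]
marks b 16 -0.9909025402189218 [ 529.47191871 -290.63537739  150.        ]
```

Emit:
step_arm([
  [0, 20, 0, 0, 0.001, 0.06, 70],
  [0, 40, 0, 0, 0.002, 0.12, 70],
  [0, 60, 0, -0.001, 0.003, 0.2, 70],
  [1, 80, 0, -0.002, 0.005, 0.26, 70],
  [1, 89, 0, -0.002, 0.005, 0.285, 70],
  [1, 89, 0, -0.002, 0.005, 0.285, 70],
  [1, 89, 0, -0.002, 0.005, 0.285, 70],
  [1, 89, 0, -0.002, 0.005, 0.285, 70],
])

```text
clock: 15.3
eef_pos: [537.3, 182.8, 307.0]
tcp_rot: [2.273, 1.567, 2.02]
contact_force: [-0.2, -0.1, 0.6]
opening: 0.824
```

```bash
python3 w.py wrist w3
```

```text
t 15.3 tcp [537.3 182.8 307. ] q [0.323 0.199 1.67  0.004 1.273 0.575] x [-0.0016  0.0033 -1.    ] jaw -14.5 F [-0.2 -0.1  0.6] T [-0.03 -0.01 -0.02] op 70.3
```

View pics/w3.png

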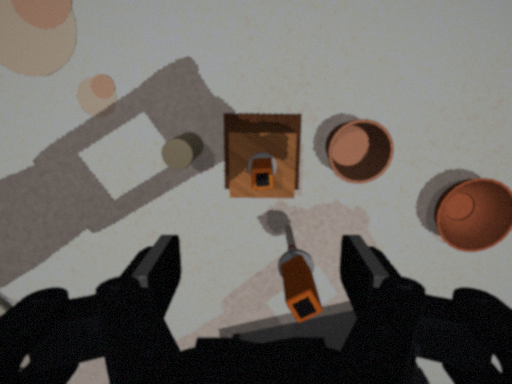

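```bash
python3 - <<'E'
from h import *
p,d,i,s=pickle.load(open('w3.pkl','rb'))
crop(p,215,315,105,205,6,'pics/w3c.png')
print(atz(i,[(262,180),(252,180),(272,180)],159,s).round(1))
E
```

```text
[[537.7 177.3 159. ]
 [529.1 179.6 159. ]
 [546.3 175.1 159. ]]
```

View pics/w3c.png

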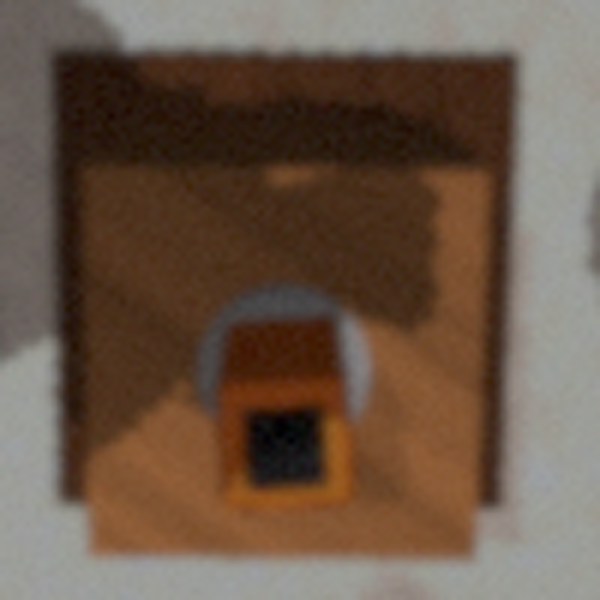

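Emit:
step_arm([
  [0.5, -4, -20, -0.003, -0.002, 0, 60],
  [0.5, -4, -50, -0.003, -0.002, 0, 60],
  [0.5, -4, -80, -0.003, -0.002, 0, 60],
  [0.5, -4, -110, -0.003, -0.002, 0, 60],
  [0.5, -4, -140, -0.003, -0.002, 0, 60],
  [0.5, -4, -165, -0.003, -0.002, 0, 60],
  [0.5, -4, -185, -0.003, -0.002, 0, 60],
  [0.5, -4, -192, -0.003, -0.002, 0, 60],
])

```text
clock: 16.35
eef_pos: [537.3, 178.4, 114.0]
tcp_rot: [-2.73, 1.57, -2.984]
contact_force: [-0.2, -0.3, 0.3]
opening: 0.702
```

Emit:
step_arm([
  [0, 0, 0, 0, 0, 0, 60],
  [0, 0, 0, 0, 0, 0, 15],
  [0, 0, 0, 0, 0, 0, 15],
  [0, 0, 0, 0, 0, 0, 15],
  [0, 0, 0, 0, 0, 0, 15],
  [0, 0, 0, 0, 0, 0, 15],
  [0, 0, 0, 0, 0, 0, 15],
  [0, 0, 0, 0, 0, 0, 15],
], force=60)

```text
clock: 17.35
eef_pos: [537.8, 178.5, 114.9]
tcp_rot: [1.196, 1.571, 0.943]
contact_force: [-1.5, -0.6, 6.8]
opening: 0.229
```

```bash
python3 w.py scene s4;python3 -c "
from h import *
p=pickle.load(open('s4.pkl','rb'))[0];crop(p,205,345,85,215,5,'pics/s4c.png')"
```

```text
t 17.35 tcp [537.8 178.5 114.9] q [0.318 0.402 1.858 0.    0.882 0.571] x [ 2.e-04  2.e-04 -1.e+00] jaw -14.52 F [-1.5 -0.6  6.8] T [-0.08  0.2   0.04] op 19.5
```

View pics/s4c.png

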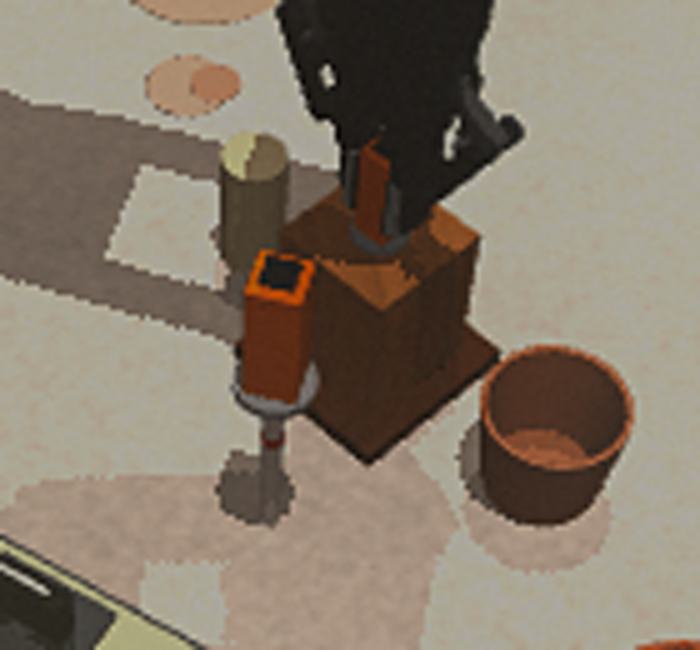

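Emit:
step_arm([
  [0, 0, 10, 0, 0, 0, 15],
  [0, 0, 30, 0, 0, 0, 15],
  [0, 0, 60, 0, 0, 0, 15],
  [0, 0, 95, 0, 0, 0, 15],
  [0, 0, 130, 0, 0, 0, 15],
  [0, 0, 165, 0, 0, 0, 15],
  [0, 0, 200, 0, 0, 0, 15],
  [0, 0, 220, 0, 0, 0, 15],
])

```text
clock: 18.4
eef_pos: [538.1, 178.7, 337.6]
tcp_rot: [0.627, 1.568, 0.373]
contact_force: [0.6, -0.8, -1.0]
opening: 0.225
```

```bash
python3 w.py scene s5;python3 -c "
from h import *
p=pickle.load(open('s5.pkl','rb'))[0];crop(p,205,345,25,155,5,'pics/s5c.png')"
```

```text
t 18.4 tcp [538.1 178.7 337.6] q [0.318 0.176 1.632 0.    1.331 0.571] x [ 0.0026  0.001  -1.    ] jaw -14.52 F [ 0.6 -0.8 -1. ] T [ 0.   -0.02 -0.04] op 19.2
```

View pics/s5c.png

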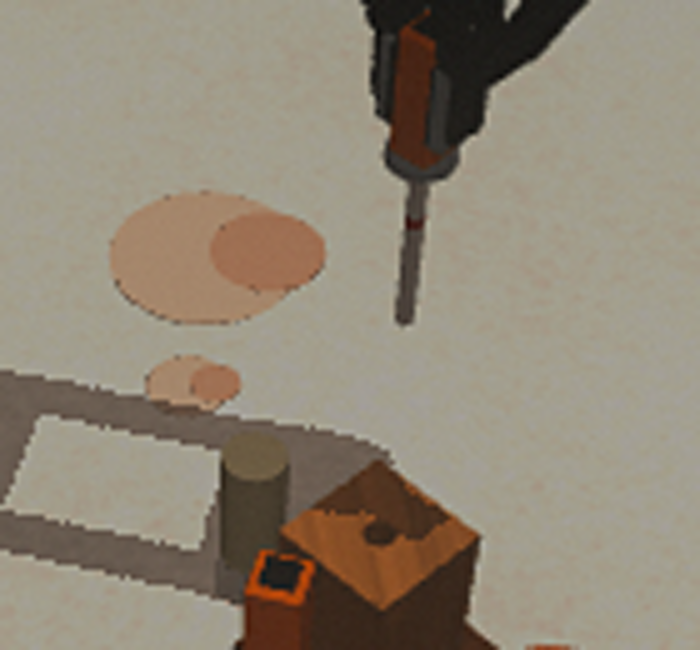

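```bash
python3 - <<'E'
from h import *
p,d,i,s=pickle.load(open('s5.pkl','rb'))
for z in (237.7,292.7,322.7):
    q=proj(i,[538.1,178.7,z])[0];print(z,q,((q-[205,25])*5+2).round(1))
C=cloud(i,d)
for v,u in((88,285),(80,286),(70,287),(64,288)):print(C[v,u].round(1))
E
```

```text
237.7 [284.57596319  89.13683933] [399.9 322.7]
292.7 [286.7123842   68.88624033] [410.6 221.4]
322.7 [287.98040767  56.86490195] [416.9 161.3]
[540.9 174.  246. ]
[540.3 176.2 266.2]
[540.2 176.2 292.5]
[541.7 174.4 309.7]
```

Emit:
step_arm([
  [0, -25, 5, 0, 0, 0, 15],
  [0, -65, 5, 0, 0, 0, 15],
  [0, -110, 5, 0, 0, 0, 15],
  [0, -160, 5, 0, 0, 0, 15],
  [0, -210, 5, 0, 0, 0, 15],
  [0, -260, 5, 0, 0, 0, 15],
  [0, -305, 5, 0, 0, 0, 15],
  [0, -340, 5, 0, 0, 0, 15],
])

```text
clock: 19.45
eef_pos: [538.3, -162.8, 344.4]
tcp_rot: [0.632, 1.566, 0.378]
contact_force: [0.3, 0.3, -1.1]
opening: 0.228
```

Emit:
step_arm([
  [-0.5, -20, -5, -0.001, 0.002, 0, 15],
  [-1, -35, -10, -0.001, 0.002, 0, 15],
  [-1, -42, -20, -0.001, 0.002, 0, 15],
  [-1, -44, -30, -0.001, 0.002, 0, 15],
  [-1, -44, -35, -0.001, 0.002, 0, 15],
  [-1, -44, -40, -0.001, 0.002, 0, 15],
  [-1, -44, -40, -0.001, 0.002, 0, 15],
  [-1, -44, -40, -0.001, 0.002, 0, 15],
])

```text
clock: 20.45
eef_pos: [537.5, -206.7, 304.7]
tcp_rot: [0.499, 1.568, 0.245]
contact_force: [0.8, 0.3, -0.3]
opening: 0.228
```

```bash
python3 w.py scene s6;python3 w.py wrist w6; python3 w.py top t6; python3 -c "
from h import *
p=pickle.load(open('s6.pkl','rb'))[0];crop(p,100,260,150,270,5,'pics/s6c.png')"
```

```text
t 20.45 tcp [ 537.5 -206.7  304.7] q [-0.371  0.213  1.658  0.002  1.268 -0.117] x [ 3.1e-03  8.0e-04 -1.0e+00] jaw -14.56 F [ 0.8  0.3 -0.3] T [ 0.03 -0.04 -0.02] op 19.5
t 20.5 tcp [ 537.5 -206.7  304.7] q [-0.371  0.213  1.658  0.002  1.268 -0.117] x [ 3.2e-03  7.0e-04 -1.0e+00] jaw -14.56 F [-0.1  0.4 -1. ] T [ 0.03  0.01 -0.01] op 19.5
t 20.55 tcp [ 537.5 -206.8  304.8] q [-0.371  0.213  1.658  0.002  1.268 -0.117] x [ 3.4e-03  6.0e-04 -1.0e+00] jaw -14.57 F [-0.5  0.3 -1.3] T [ 0.01  0.01 -0.05] op 19.6
```

View pics/s6c.png

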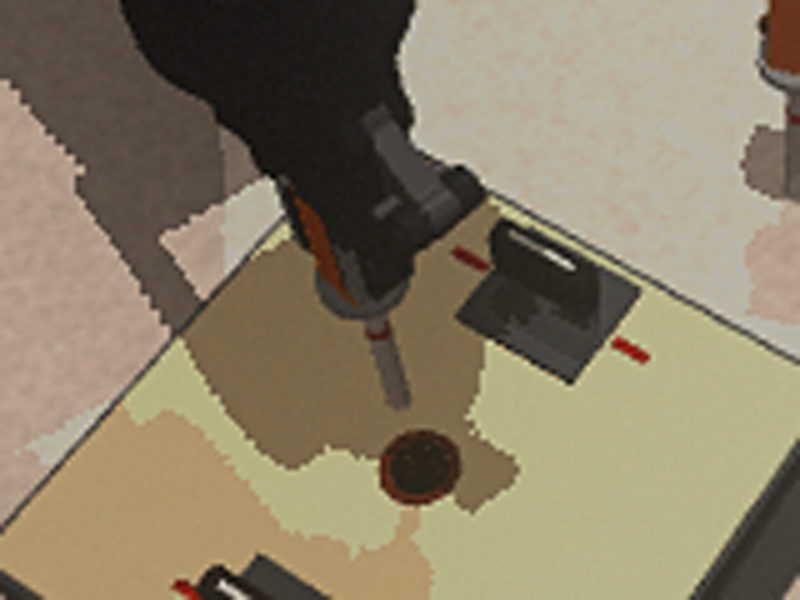

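View pics/w6.png

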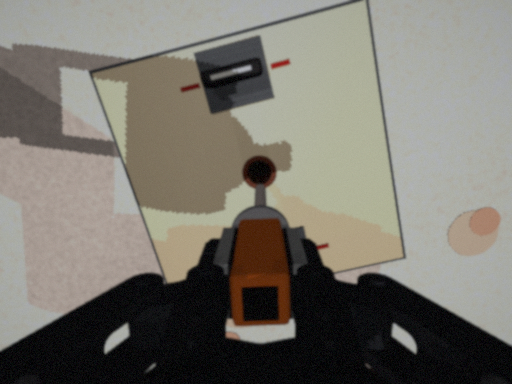

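View pics/t6.png

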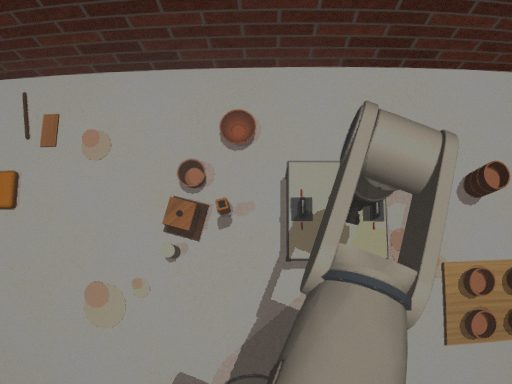

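```bash
python3 - <<'E'
from h import *
p,d,i,s=pickle.load(open('s6.pkl','rb'))
t=s['eef_pos'];M=R.from_euler('xyz',s['tcp_rot']).as_matrix();ax=M[:,0]
for L in (99.9,45,15):
    q=proj(i,t+ax*L)[0];print(L,((q-[100,150])*5+2).round(1))
# subpixel port via ellipse of dark ring
def ring(p,i,s,box):
    x0,x1,y0,y1=box;h=p[y0:y1,x0:x1].astype(int)
    m=((h.sum(2)<200)).astype(np.uint8)
    n,l,st,c=cv2.connectedComponentsWithStats(m);return m,l,st,c
m,l,S,c=ring(p,i,s,(165,205,225,260));print(S[1:],c[1:]+[165,225])
k=1+np.argmax(S[1:,4]);cc=c[k]+[165,225];print(atz(i,[cc],150))
print(((proj(i,[537.5,-206.7,150])[0]-[100,150])*5+2))
p,d,i,s=pickle.load(open('w6.pkl','rb'))
print('w port',atz(i,[(259.5,171.5)],150,s)); t=s['eef_pos'];
for L in (99.9,45,15): print(L,proj(i,t+ax*L,s))
crop(p,205,315,140,220,7,'pics/w6c.png')
E
```

```text
99.9 [397.5 405.7]
45 [374.1 329.5]
15 [359.9 283.4]
[[ 15   0   1   2   2]
 [ 16   3   1   3   3]
 [ 11  11  16  15 194]] [[180.         225.5       ]
 [181.         229.        ]
 [183.41752577 243.        ]]
[[ 536.9375818  -204.46113042  150.        ]]
[416.74883821 472.25379711]
w port [[ 538.01858889 -206.01932317  150.        ]]
99.9 [[259.57453334 188.16291519]]
45 [[259.48573006 212.77531249]]
15 [[259.41358685 232.75032304]]
```

View pics/w6c.png

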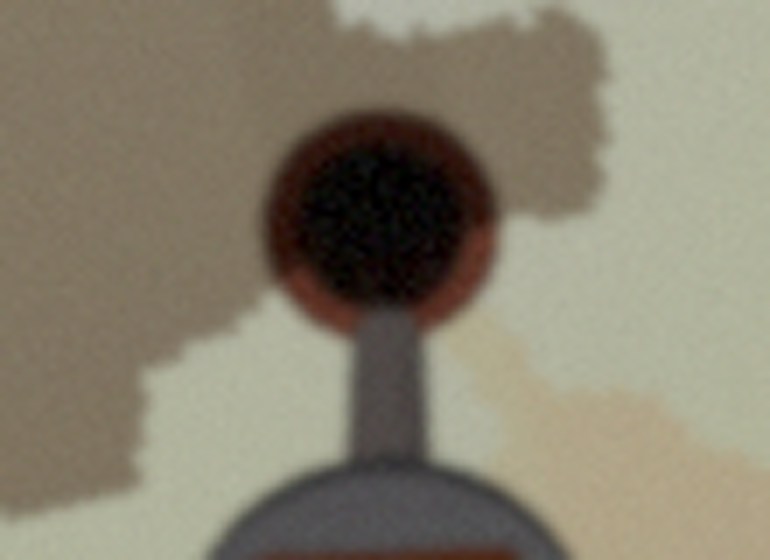

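Emit:
step_arm([
  [-0.4, 0.7, -8, -0.001, 0.004, 0, 15],
  [-0.4, 0.7, -16, -0.001, 0.004, 0, 15],
  [-0.4, 0.7, -24, -0.001, 0.004, 0, 15],
  [-0.4, 0.7, -32, -0.001, 0.004, 0, 15],
  [-0.4, 0.7, -38, -0.001, 0.004, 0, 15],
  [-0.4, 0.7, -40, -0.001, 0.004, 0, 15],
  [-0.4, 0.7, -40, -0.001, 0.004, 0, 15],
  [-0.4, 0.7, -40, -0.001, 0.004, 0, 15],
])

```text
clock: 21.6
eef_pos: [537.2, -206.2, 265.0]
tcp_rot: [-1.788, 1.57, -2.042]
contact_force: [-0.1, -0.1, -1.4]
opening: 0.228
```

```bash
python3 w.py scene s7;python3 w.py wrist w7; python3 - <<'E'
from h import *
p,d,i,s=pickle.load(open('s7.pkl','rb'));crop(p,155,215,195,255,10,'pics/s7c.png')
t=s['eef_pos'];M=R.from_euler('xyz',s['tcp_rot']).as_matrix();ax=M[:,0]
for L in (99.9,45,15): print(L,((proj(i,t+ax*L)[0]-[155,195])*10+4.5).round(1))
print('port lvl',((proj(i,[t[0],t[1],150])[0]-[155,195])*10+4.5).round(1))
p,d,i,s=pickle.load(open('w7.pkl','rb'));crop(p,220,300,150,210,10,'pics/w7c.png')
for L in (99.9,45,15): print(L,((proj(i,t+ax*L,s)[0]-[220,150])*10+4.5).round(1))
print('port lvl',((proj(i,[t[0],t[1],150],s)[0]-[220,150])*10+4.5).round(1))
E
```

```text
t 21.6 tcp [ 537.2 -206.2  265. ] q [-3.690e-01  2.450e-01  1.705e+00 -1.000e-03  1.192e+00 -1.140e-01] x [-2.e-04 -5.e-04 -1.e+00] jaw -14.57 F [-0.1 -0.1 -1.4] T [-0.02 -0.07 -0.  ] op 19.5
t 21.65 tcp [ 537.2 -206.2  265. ] q [-3.690e-01  2.450e-01  1.705e+00 -1.000e-03  1.192e+00 -1.140e-01] x [-3.e-04 -5.e-04 -1.e+00] jaw -14.57 F [-0.2  0.8 -0.7] T [ 0.03 -0.03 -0.05] op 19.5
99.9 [273.7 457.1]
45 [232.1 318.4]
15 [207.  234.8]
port lvl [284.6 492.2]
99.9 [400.7 385.9]
45 [399.8 632. ]
15 [399.  831.8]
port lvl [401.  334.6]
```

View pics/s7c.png

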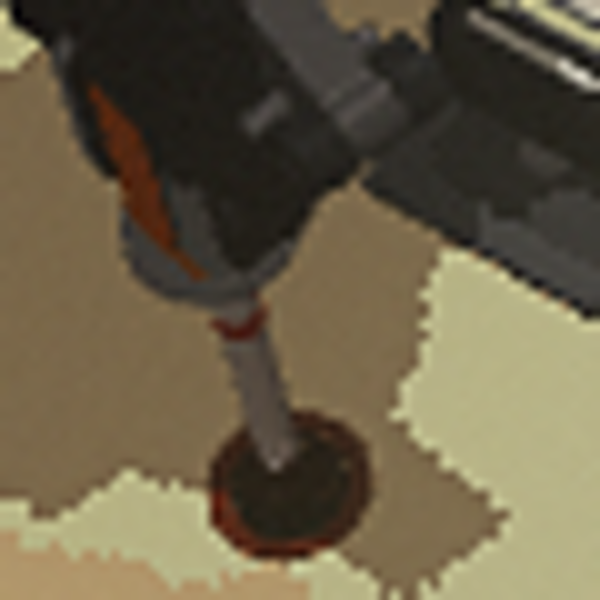

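View pics/w7c.png

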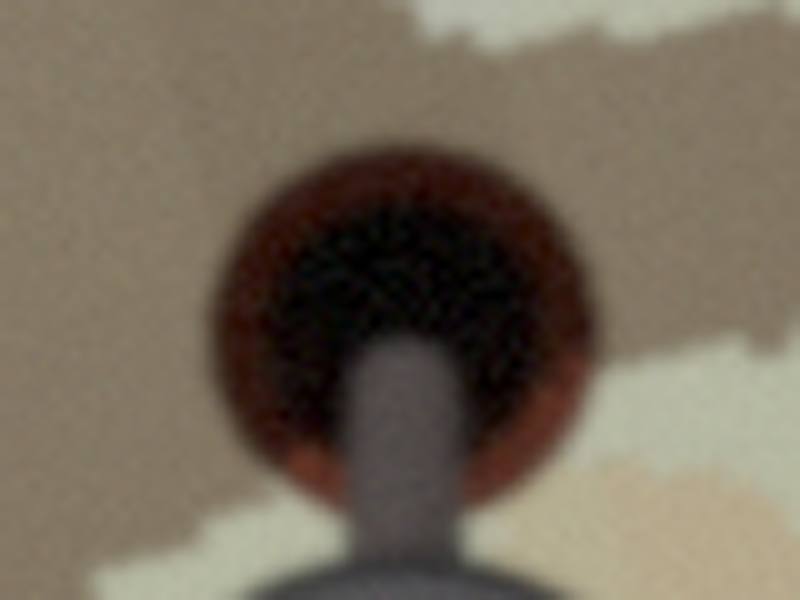

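Emit:
step_arm([
  [-0.3, 0.3, -6, 0, 0, 0, 15],
  [-0.3, 0.3, -12, 0, 0, 0, 15],
  [-0.3, 0.3, -18, 0, 0, 0, 15],
  [-0.3, 0.3, -24, 0, 0, 0, 15],
  [-0.3, 0.3, -30, 0, 0, 0, 15],
  [-0.3, 0.3, -36, 0, 0, 0, 15],
  [-0.3, 0.3, -40, 0, 0, 0, 15],
  [-0.3, 0.3, -40, 0, 0, 0, 15],
])

```text
clock: 22.7
eef_pos: [536.7, -205.8, 224.7]
tcp_rot: [-2.556, 1.57, -2.811]
contact_force: [1.2, 0.2, -0.6]
opening: 0.229
```

```bash
python3 w.py wrist w8; python3 - <<'E'
from h import *
p,d,i,s=pickle.load(open('w8.pkl','rb'));crop(p,220,300,140,200,10,'pics/w8c.png')
E
```

```text
t 22.7 tcp [ 536.7 -205.8  224.7] q [-3.680e-01  2.820e-01  1.749e+00 -1.000e-03  1.111e+00 -1.140e-01] x [-8.e-04 -3.e-04 -1.e+00] jaw -14.57 F [ 1.2  0.2 -0.6] T [-0.06  0.03 -0.01] op 19.6
```

View pics/w8c.png

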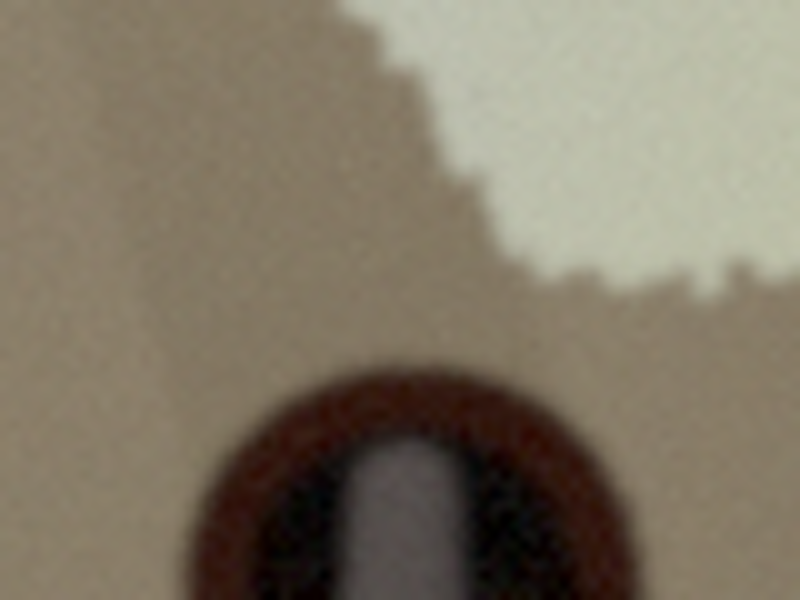

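Emit:
step_arm([
  [0.5, 0, -5, 0, 0.001, 0, 15],
  [0.5, 0, -10, 0, 0.001, 0, 15],
  [0.5, 0, -15, 0, 0.001, 0, 15],
  [0.5, 0, -20, 0, 0.001, 0, 15],
  [0.5, 0, -25, 0, 0.001, 0, 15],
  [0.5, 0, -28, 0, 0.001, 0, 15],
  [0.5, 0, -30, 0, 0.001, 0, 15],
  [0.5, 0, -30, 0, 0.001, 0, 15],
])

```text
clock: 23.75
eef_pos: [537.3, -205.9, 194.9]
tcp_rot: [-2.623, 1.569, -2.877]
contact_force: [0.2, 0.7, -2.1]
opening: 0.227
```

```bash
python3 w.py wrist w9; python3 w.py scene s9; python3 - <<'E'
from h import *
p,d,i,s=pickle.load(open('w9.pkl','rb'));crop(p,200,320,150,240,6,'pics/w9c.png')
p,d,i,s=pickle.load(open('s9.pkl','rb'));crop(p,155,215,205,265,10,'pics/s9c.png')
t=s['eef_pos'];M=R.from_euler('xyz',s['tcp_rot']).as_matrix();ax=M[:,0]
for L in (44.9,15): print(L,((proj(i,t+ax*L)[0]-[155,205])*10+4.5).round(1))
print('port lvl',((proj(i,[t[0],t[1],150])[0]-[155,205])*10+4.5).round(1))
E
```

```text
t 23.75 tcp [ 537.3 -205.9  194.9] q [-3.680e-01  3.150e-01  1.776e+00 -1.000e-03  1.052e+00 -1.130e-01] x [-1.6e-03 -4.0e-04 -1.0e+00] jaw -14.57 F [ 0.2  0.7 -2.1] T [-0.03 -0.01  0.01] op 19.4
t 23.8 tcp [ 537.5 -205.9  195. ] q [-3.680e-01  3.150e-01  1.776e+00 -1.000e-03  1.052e+00 -1.130e-01] x [-1.3e-03 -5.0e-04 -1.0e+00] jaw -14.57 F [-0.1  0.3 -2. ] T [-0.05 -0.02 -0.03] op 19.4
44.9 [286.  391.3]
15 [264.9 320.5]
port lvl [286.4 391.6]
```

View pics/s9c.png

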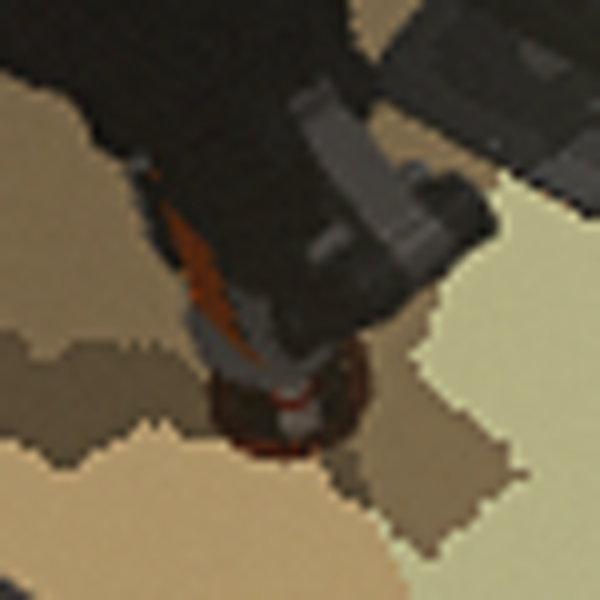

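View pics/w9c.png

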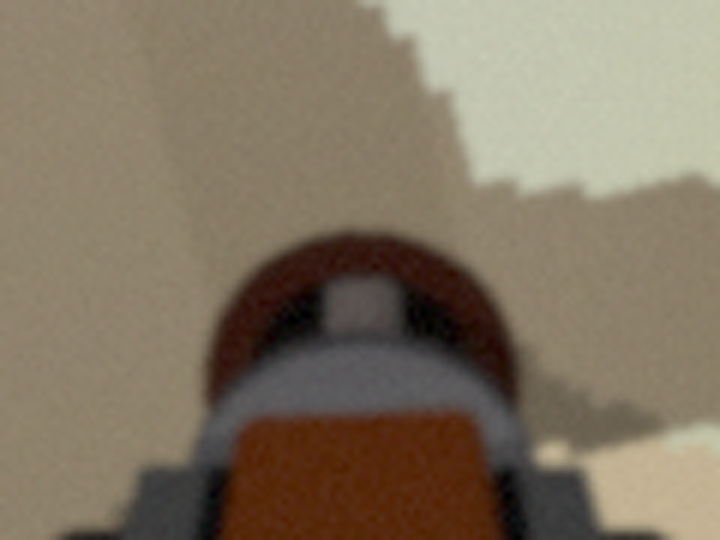

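```bash
python3 - <<'E'
from h import *
p,d,i,s=pickle.load(open('w6.pkl','rb'));crop(p,170,300,40,130,6,'pics/w6a.png')
p,d,i,s=pickle.load(open('s9.pkl','rb'));crop(p,90,270,170,310,4,'pics/s9k.png')
E
```

```text
(no output)
```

View pics/w6a.png

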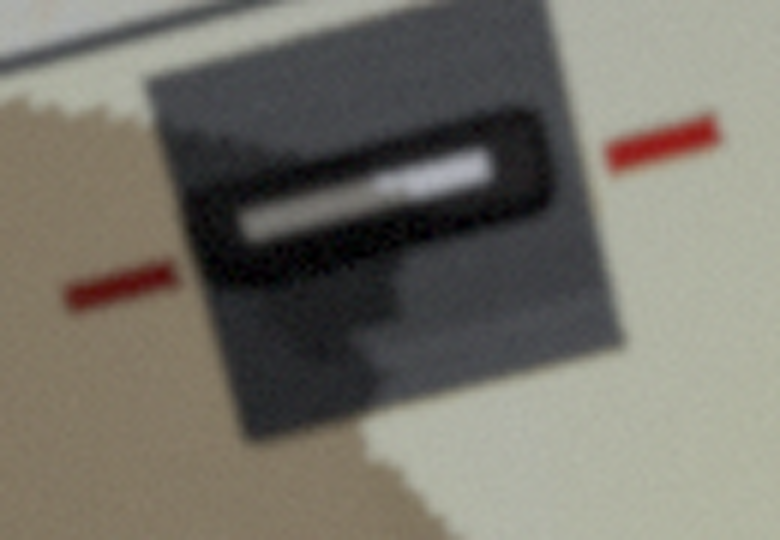

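View pics/s9k.png

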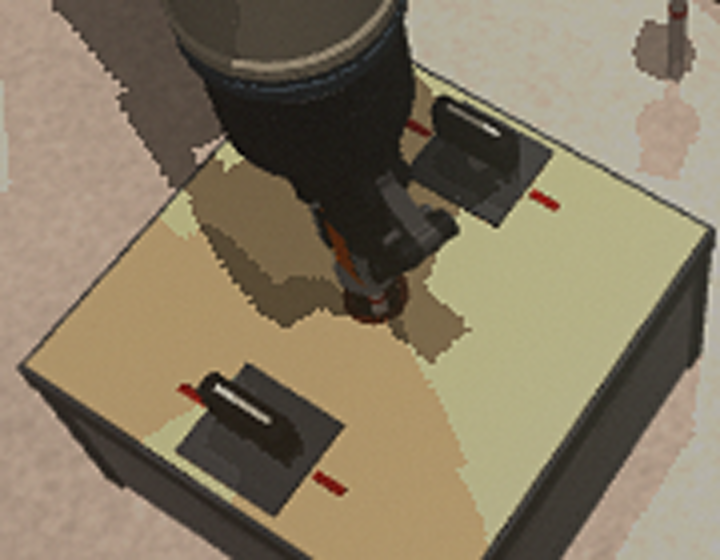

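```bash
python3 - <<'E'
from st import *
from rig import order
s=st();print(abs(s['qvel']).max())
print(order.sign_off())
E
```

```text
t 23.85 tcp [ 537.4 -205.9  195.1] q [-3.680e-01  3.150e-01  1.776e+00 -1.000e-03  1.052e+00 -1.130e-01] x [-1.3e-03 -5.0e-04 -1.0e+00] jaw -14.57 F [ 0.8  0.7 -2.1] T [-0.03 -0.04 -0.02] op 19.3
0.0021256358768493616
the job is handed in; nothing more can be done
None
```

I turned both clamps clockwise to their stops. Then I took the smaller probe out of the holder, lowered it upright through the port, and handed the job in at 23.9 s while holding it there.

- **Clamps:** Each one pushed back with about 1.5 N m when pressed against its stop.
  - **Clamp a:** its bar lines up with its red marks to about 1° in the wrist and overhead pictures.
  - **Clamp b:** a coarse overhead fit put its bar about 1.5° past its marks. I put this down to pixel noise, and it looks aligned in the last side picture.
- **Probe position:** In the last wrist picture the rod is centred in the port sideways. The other direction rests on the side camera, which earlier disagreed with the wrist camera by about 1.5 mm, within the calibration error. The hole leaves 7 mm on every side. The arm was still, the tool was within about 0.1° of upright, and no contact showed in the wrist force while lowering.
- **Red ring:** It should be level with the lid top to about 1 mm, from the tool height and from where it appears in the side picture. I couldn't check this more finely, because the gripper and flange hide much of the port.
- **Other items:** The cup, bowl and prop looked unmoved in an overhead picture taken after the probe was lifted. I didn't check them again after that, but the arm moved only over the kiln from then on.

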